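Set out the optic moulds by width on the cooling board

TASK

Stand the four brass optic moulds upright, open end up, on the four steel rests of the cooling board, one centred on each rest, in order of outer width: the narrowest on the rest next to the end post, the widest on the rest farthest from it. Leave the small green glass vase standing where it is.

Things in the scene. Friction and masses are not known exactly. Their poses are not given: they have to be found in the camera images.
- mould_w28_center (a point): the narrowest of four brass optic moulds: a plain upright open-topped cylinder, 28 mm in outer diameter, 62 mm tall, wall 4 mm, floor 6 mm, small flutes inside; loose, 0.1 to 0.6 kg. Widths of the four: 28, 38, 49, 60 mm; the heights (62, 48, 66, 54 mm) do not follow the widths. This point is on its axis, half-way up (31 mm above its underside); z points up out of the mouth.
- mould_w38_center (a point): the second narrowest of four brass optic moulds: a plain upright open-topped cylinder, 38 mm in outer diameter, 48 mm tall, wall 4 mm, floor 6 mm, small flutes inside; loose, 0.1 to 0.6 kg. Widths of the four: 28, 38, 49, 60 mm; the heights (62, 48, 66, 54 mm) do not follow the widths. This point is on its axis, half-way up (24 mm above its underside); z points up out of the mouth.
- mould_w49_center (a point): the second widest of four brass optic moulds: a plain upright open-topped cylinder, 49 mm in outer diameter, 66 mm tall, wall 4 mm, floor 6 mm, small flutes inside; loose, 0.1 to 0.6 kg. Widths of the four: 28, 38, 49, 60 mm; the heights (62, 48, 66, 54 mm) do not follow the widths. This point is on its axis, half-way up (33 mm above its underside); z points up out of the mouth.
- mould_w60_center (a point): the widest of four brass optic moulds: a plain upright open-topped cylinder, 60 mm in outer diameter, 54 mm tall, wall 4 mm, floor 6 mm, small flutes inside; loose, 0.1 to 0.6 kg. Widths of the four: 28, 38, 49, 60 mm; the heights (62, 48, 66, 54 mm) do not follow the widths. This point is on its axis, half-way up (27 mm above its underside); z points up out of the mouth.
- rest_a: first of four identical flat dark steel discs (rests) in a row on the cream cooling board, 70 mm in diameter, 4 mm thick, fixed; the order along the board is a, b, c, d, about 85 mm apart, a little out of line. Origin at the centre of its underside; its top is 4 mm higher (16 mm above the bench). x lies across the board, y along the row, from d towards a.
- rest_b: second of four identical flat dark steel discs (rests) in a row on the cream cooling board, 70 mm in diameter, 4 mm thick, fixed; the order along the board is a, b, c, d, about 85 mm apart, a little out of line. Origin at the centre of its underside; its top is 4 mm higher (16 mm above the bench). x lies across the board, y along the row, from d towards a.
- rest_c: third of four identical flat dark steel discs (rests) in a row on the cream cooling board, 70 mm in diameter, 4 mm thick, fixed; the order along the board is a, b, c, d, about 85 mm apart, a little out of line. Origin at the centre of its underside; its top is 4 mm higher (16 mm above the bench). x lies across the board, y along the row, from d towards a.
- rest_d: fourth of four identical flat dark steel discs (rests) in a row on the cream cooling board, 70 mm in diameter, 4 mm thick, fixed; the order along the board is a, b, c, d, about 85 mm apart, a little out of line. Origin at the centre of its underside; its top is 4 mm higher (16 mm above the bench). x lies across the board, y along the row, from d towards a.
- end_post: fixed steel post with a ball on top, 28 mm across the foot, 54 mm tall, standing on one end of the cooling board, in line with the row, about 67 mm from the nearest rest (either rest_a or rest_d). Origin at the centre of its underside. The other end has only a flat steel plug (not listed).
- vase_center (a point): small green glass vase standing loose on the bench among the moulds, 46 mm across at the widest, 80 mm tall; not to be moved. This point is on its axis, 40 mm above its underside; z points up.
There are look-alikes about, which are no part of the job. Leave any turquoise look-alike of the part that bears mould_w38_center alone. Leave any pink look-alike of the part that bears mould_w28_center alone.

How it is judged:
By the outcome, as a careful person would: the job done as asked, in the order asked, and still so for the second after the job is handed in, with the robot touching nothing.
It also fails if it takes over 112 s, if anything falls off the work surface, if the arm or the gripper's body presses on something with over 40 N, if the wrist force passes 120 N, or if a joint passes its speed limit or range.

ROBOT

A 6-joint arm with a two-finger parallel gripper is mounted at the origin on the work surface. World frame = base frame: x ahead of the robot, y to its left, z up, the work surface at z = 0. Lengths are in m, angles in rad, forces in N, time in s.
With the tool pointing down it reaches from about 0.35 to 0.85 m from the base axis. Payload 8.1 kg.
Tool frame: the origin (TCP) lies on the centre line of the jaws, within the pads' length; the fingertips stand 19 mm ahead of it and the grasp point (between the pads) is the TCP; z points along the fingers, y is the direction in which the jaws open and shut (so a half turn about z gives the same grasp; the last joint's range is limited). The gripper opens to 93 mm and grips with 3 to 60 N. Pads are 15 mm wide; open, the fingers measure 128 mm over their backs; the gripper's body (75 mm by 188 mm) begins 65 mm behind the grasp point.
Start: joints at [1.16, 0.13, 1.488, -0, 1.523, -0.085], TCP at [0.192, 0.568, 0.238] pointing down, gripper open.
Joint ranges: [-2.96, 2.96], [-0.89, 2.26], [0.02, 2.5], [-1.34, 4.48], [0, 2.73], [-2.66, 2.66]. Speed limits (rad/s): [2.39, 2.39, 2.79, 3.14, 3.14, 3.14].

INTERFACE

Orientations are given as [roll, pitch, yaw] about the fixed x, y, z axes, in that order (R = Rz(yaw) Ry(pitch) Rx(roll)).
In Python, from plant import arm gives the robot as it stands.
- The arm moves only by the tool arm_command, never from a script. Its argument "moves" is text: rows parted by semicolons, each of 6 numbers parted by spaces: the shift along the tool's x, y, z in m, then the turn, a rotation vector about the tool's x, y, z in rad. A call has exactly 10 rows; each row shifts and turns the commanded pose from where the row before left it, along the tool's axes as they then stand; what a row does not reach is not made up. A row lasts 1/8 s, in which the tool goes at most 62.5 mm and 10.7 degrees, less where a joint would pass 70% of its speed; a pose out of reach is approached as far as the arm can. A call is refused whole if a number of a shift passes 0.0625 or a number of a turn 0.188, either way. A call with a gripper value outside its range is refused whole. "hand" is the finger opening in m, from 0 to 0.093, set as the call begins (left out, the last holds). The fingers move at their own pace and stop on an object; "force" is the grip in N (left out, the last holds). Time passes only in rows, so rows that do not move let the fingers close, or fill a call up. It gives the time, the measured TCP pose, the force and the opening at its end, in the units of the state.
- arm.observe(): the state, without advancing time (a new reading comes with each control period).
- arm.read_camera(name): name is "scene" or "side" or "wrist"; returns a dict with "frame" (420x560x3 uint8, red, green, blue), "mtx" (3x3 intrinsics, pixels), "D" ([k1, k2, p1, p2, k3] as OpenCV has them; the pictures are not rectified), "world_from_camera" (4x4, takes a point from camera to world coordinates); the wrist camera has in their place "hand_eye" (4x4, takes a point from camera to tool coordinates, whose origin is the TCP and whose axes are the flange's). Camera axes: x right, y down, z forward; pixel columns grow to the right and rows downward; lengths in m; the calibration is good to about 2 mm. A picture is of the moment at which its call begins: read the wrist's pose just before it. There is no depth.
- arm.job_done(): hands the job in, once; it reports no verdict.
Trained networks look in a picture, given as the dict that the camera call returned (one of the last four; its "shot" number tells which), for a name from the list of things; names that differ only in an ending like _2 or _b are one class to them, and where a whole thing is asked for, a point or a joint stands for the part that bears it (a point fixed in the world has none). Each returns a list of dicts, best first, with "confidence" (0 to 1); they miss things now and then, are a little off and sometimes report something else, mostly with a low value. They report only what shows in the picture. A call takes as long as a camera call. They do not tell look-alikes from the thing itself.
- arm.spot_in(picture, label): "position" ([column, row] in pixels, amid what is visible of it).
- arm.spot_point(picture, label): "position" ([column, row] in pixels: a listed point, or the origin of a listed thing).
The state is a dict: "time": time; "q": joint angles; "dq": joint speeds; "joint_efforts": joint torques, N m; "ee_pos": TCP position; "ee_rot": TCP orientation; "ft_force": force on the tool from outside, world axes, zero at the start; "ft_torque": the same for the moment, N m; "finger_gap": opening from 0.0 (shut) to 1.0 (fully open).
Only numpy, scipy, OpenCV 4.12 (cv2) and the standard library are available. Lean on these libraries where they do the work, as an engineer would, in place of code of your own. Each camera call takes 0.05 s, during which the arm holds its last target.

## Working session

There is one attempt and no reset: what is moved stays moved. The work goes in short steps, Python scripts to look and compute and a tool call to move; the robot and the scene stay as the last step left them, time stands still between calls to the robot, and variables do not carry over. Pictures are saved under pics/ and viewed, and the job is handed in when it is done.

Besides the shell and the picture viewer there is one more tool, called after "Call:" as name(argument=value, ...), one argument or row to a line, values as JSON. arm_command: Moves the arm, as the interface text tells. Its arguments: {"type":"object","properties":{"moves":{"type":"string"},"hand":{"type":"number"},"force":{"type":"number"}},"required":["moves"]}

```bash
ls; mkdir -p pics; python3 - <<'E'
from plant import arm
import cv2
s=arm.observe(); print(s)
for n in ["scene","side","wrist"]:
    p=arm.read_camera(n); cv2.imwrite(f"pics/{n}0.png",p["frame"][:,:,::-1]); print(n,p["mtx"].tolist(),p["D"],p.get("world_from_camera",p.get("hand_eye")))
    for l in ["mould_w28_center","mould_w38_center","mould_w49_center","mould_w60_center","rest_a","rest_b","rest_c","rest_d","end_post","vase_center"]:
        print(l,[(([round(v) for v in d["position"]]),round(d["confidence"],2)) for d in arm.spot_point(p,l)])
print(arm.observe()["time"])
E
```

```text
pics
{'time': 0.0, 'q': array([ 1.15961621e+00,  1.31201804e-01,  1.48923903e+00, -1.08368624e-05,
        1.52303030e+00, -8.54181680e-02]), 'dq': array([ 9.26390962e-04,  8.80291766e-05, -1.60243887e-03, -6.96780146e-04,
        6.50862077e-04, -2.21624264e-04]), 'joint_efforts': array([-6.21837953e-04, -5.59830594e+01, -4.91763747e+01,  7.68582872e-02,
        3.57072044e-02, -2.47348516e-04]), 'ee_pos': array([0.19179705, 0.56795534, 0.23658526]), 'ee_rot': array([-3.13972010e+00, -1.49477182e-04,  2.81583109e+00]), 'ft_force': array([ 0.69413973,  0.26955213, -0.54041095]), 'ft_torque': array([0.03511903, 0.0304632 , 0.0545406 ]), 'finger_gap': 0.9968864832039427}
scene [[488.86886817161104, 0.0, 277.00887335466734], [0.0, 488.86886817161104, 211.86951812685723], [0.0, 0.0, 1.0]] [0.05499723 0.         0.         0.         0.        ] [[ 0.16599711  0.76323007 -0.62443961  1.14459878]
 [ 0.98597333 -0.11730552  0.11872665 -0.09260756]
 [ 0.01736554 -0.63538908 -0.77199687  0.82644018]
 [ 0.          0.          0.          1.        ]]
mould_w28_center [([333, 181], 0.71), ([33
[... 1555 characters left out ...]
61), ([232, 175], 0.2)]
end_post [([326, 300], 0.71)]
vase_center [([245, 222], 0.68)]
wrist [[366.981238830915, 0.0, 281.9618083309563], [0.0, 366.981238830915, 212.97998955492972], [0.0, 0.0, 1.0]] [-0.03990073  0.          0.          0.          0.        ] [[ 2.01753927e-04 -9.65575130e-01 -2.60124256e-01  7.19092008e-02]
 [ 9.99999886e-01  8.24373242e-05  4.69600476e-04  2.03520674e-04]
 [-4.31990592e-04 -2.60124321e-01  9.65575036e-01 -1.45802732e-01]
 [ 0.00000000e+00  0.00000000e+00  0.00000000e+00  1.00000000e+00]]
mould_w28_center []
mould_w38_center [([123, 417], 0.77)]
mould_w49_center []
mould_w60_center []
rest_a []
rest_b []
rest_c []
rest_d []
end_post []
vase_center []
1.65
```

```bash
python3 - <<'E'
import cv2
for n in ["scene","side"]:
    i=cv2.imread(f"pics/{n}0.png"); cv2.imwrite(f"pics/{n}0c.png",cv2.resize(i[110:350,60:460] if n=="scene" else i[110:370,130:430],None,fx=2 if n=="scene" else 2.3,fy=2 if n=="scene" else 2.3,interpolation=cv2.INTER_CUBIC))
E
```

```text
(no output)
```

View pics/scene0c.png

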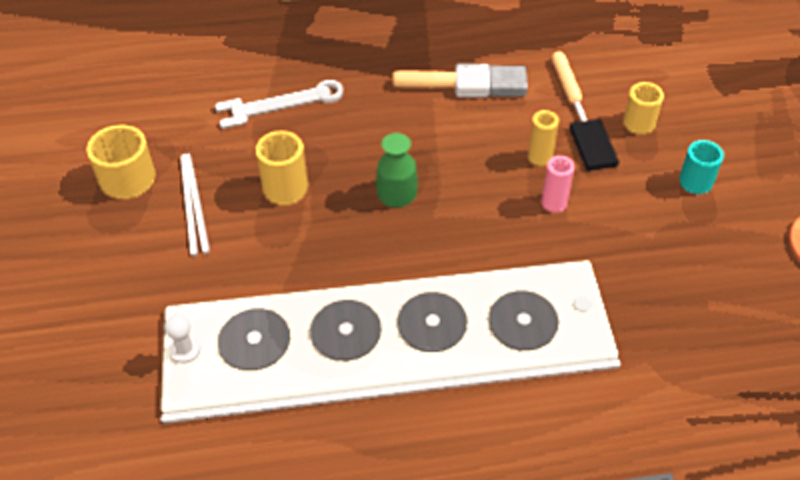

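View pics/side0c.png

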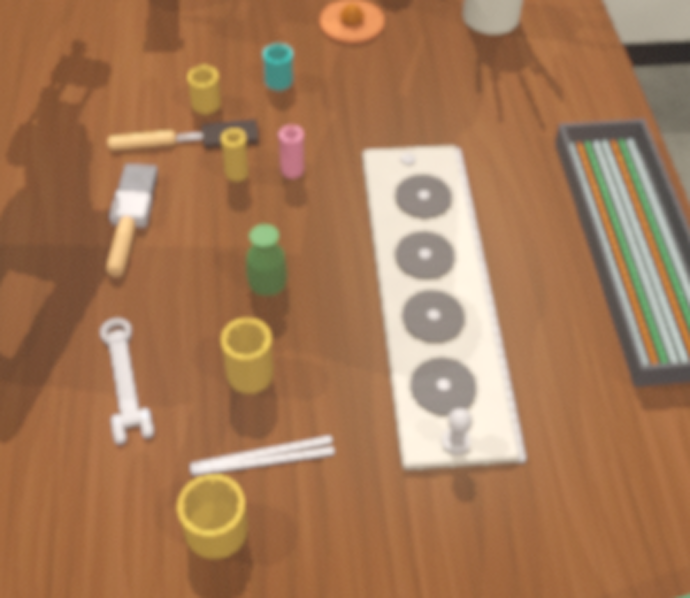

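View pics/wrist0.png

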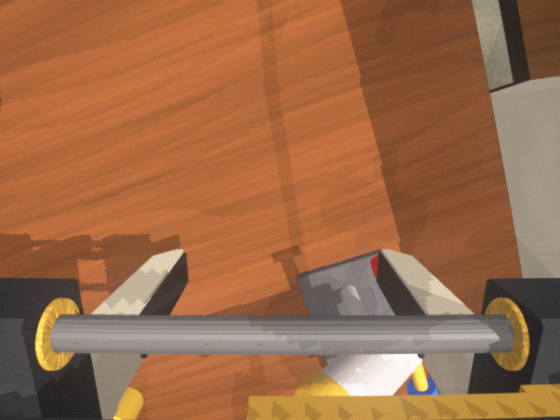

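```bash
cat > h.py <<'E'
import numpy as np, cv2
from scipy.optimize import least_squares
CAM={"scene":dict(f=488.86886817161104,c=(277.00887335466734,211.86951812685723),k=0.05499723,T=np.array([[0.16599711,0.76323007,-0.62443961,1.14459878],[0.98597333,-0.11730552,0.11872665,-0.09260756],[0.01736554,-0.63538908,-0.77199687,0.82644018],[0,0,0,1]])),
"side":dict(f=444.9943354440821,c=(277.2095435592892,215.8076597902728),k=-0.08847674,T=np.array([[0.99486248,-0.07167545,0.07149325,0.45660005],[-0.10072599,-0.77159593,0.62808758,-0.70274718],[0.01014544,-0.63206199,-0.77485141,0.91578855],[0,0,0,1]]))}
def proj(n,P):
    c=CAM[n];R=c["T"][:3,:3].T;t=-R@c["T"][:3,3]
    K=np.array([[c["f"],0,c["c"][0]],[0,c["f"],c["c"][1]],[0,0,1]])
    return cv2.projectPoints(np.asarray(P,float).reshape(-1,3),cv2.Rodrigues(R)[0],t,K,np.array([c["k"],0,0,0,0]))[0][:,0]
def onplane(n,uv,z):
    c=CAM[n];K=np.array([[c["f"],0,c["c"][0]],[0,c["f"],c["c"][1]],[0,0,1]])
    p=cv2.undistortPoints(np.array([[uv]],float),K,np.array([c["k"],0,0,0,0]))[0,0]
    d=c["T"][:3,:3]@[p[0],p[1],1];o=c["T"][:3,3];return o+d*(z-o[2])/d[2]
A=np.linspace(0,2*np.pi,73)
def cyl(x,y,r,h,z0=0):
    return np.array([[x+r*np.cos(a),y+r*np.sin(a),z0+z] for a in A for z in (0,h)])
def hullcent(n,P):
    h=cv2.convexHull(proj(n,P).astype(np.float32));m=cv2.moments(h);return np.array([m["m10"]/m["m00"],m["m01"]/m["m00"]]),m["m00"]
def comp(mask,uv):
    k,l,s,c=cv2.connectedComponentsWithStats(mask.astype(np.uint8))
    best=[i for i in range(1,k) if s[i,4]>30]
    i=min(best,key=lambda i:np.hypot(*(c[i]-uv)))
    h=cv2.convexHull(np.argwhere(l==i)[:,::-1].astype(np.int32)); 
    f=np.zeros(mask.shape,np.uint8);cv2.fillPoly(f,[h],1);m=cv2.moments(f,True)
    return np.array([m["m10"]/m["m00"],m["m01"]/m["m00"]]),m["m00"]
def fit(meas,r,h,z0=0,g=(0.5,0)):
    out={}
    for n,uv in meas.items():
        s=least_squares(lambda p:hullcent(n,cyl(p[0],p[1],r,h,z0))[0]-uv,g,x_scale=.01,diff_step=1e-4);out[n]=s.x
    return out
def yellow(bgr):
    hsv=cv2.cvtColor(bgr,cv2.COLOR_BGR2HSV);return (hsv[...,0]>=19)&(hsv[...,0]<=32)&(hsv[...,1]>110)
E
python3 - <<'E'
from h import *
im={n:cv2.imread(f"pics/{n}0.png") for n in CAM}
M={"w28":(.014,.062,(333,181),(234,178)),"w38":(.019,.048,(379,164),(219,147)),"w49":(.0245,.066,(201,192),(238,263)),"w60":(.03,.054,(119,193),(221,334))}
for k,(r,h,a,b) in M.items():
    meas={}
    for n,uv in (("scene",a),("side",b)):
        c,ar=comp(yellow(im[n]),np.array(uv)); meas[n]=c
    o=fit(meas,r,h,g=onplane("scene",a,h/2)[:2])
    print(k,{n:(o[n].round(4),round(hullcent(n,cyl(*o[n],r,h))[1])) for n in o},[comp(yellow(im[n]),np.array(uv))[1] for n,uv in (("scene",a),("side",b))],
      onplane("scene",a,h/2)[:2].round(4))
for n in CAM:
    v=proj(n,[[0.5,0,0]])
for sc,sd in (((190,278),(323,277)),((232,274),(320,246)),((274,271),(315,221)),((322,270),(315,194))):
    res=[]
    for n,uv in (("scene",sc),("side",sd)):
        g=im[n].astype(float); hsv=cv2.cvtColor(im[n],cv2.COLOR_BGR2HSV)
        dark=(hsv[...,2]<140)&(hsv[...,1]<70)
        c,ar=comp(dark,np.array(uv)); 
        e,ea=hullcent(n,cyl(*onplane(n,uv,.016)[:2],.035,.0001,.016))
        res.append((onplane(n,c,.016)[:2].round(4),ar,round(ea),onplane(n,uv,.012)[:2].round(4)))
    print(res)
print("post",onplane("scene",(149,283),.012),onplane("side",(326,300),.012))
print("vase",onplane("scene",(257,193),.04),onplane("side",(245,222),.04))
E
```

```text
w28 {'scene': (array([0.4223, 0.1657]), 332), 'side': (array([0.4265, 0.1678]), 217)} [306.0, 221.0] [0.4323 0.1678]
w38 {'scene': (array([0.388 , 0.2944]), 404), 'side': (array([0.3909, 0.294 ]), 245)} [393.0, 243.0] [0.3898 0.2883]
w49 {'scene': (array([ 0.4261, -0.1248]), 778), 'side': (array([ 0.4296, -0.1229]), 608)} [762.0, 607.0] [ 0.4229 -0.124 ]
w60 {'scene': (array([ 0.3861, -0.2952]), 967), 'side': (array([ 0.3893, -0.2935]), 889)} [954.0, 896.0] [ 0.3941 -0.2981]
[(array([ 0.6282, -0.1669]), 840.0, 904, array([ 0.6233, -0.1608])), (array([ 0.8857, -0.0227]), 5248.0, 595, array([ 0.629, -0.166]))]
[(array([ 0.6314, -0.0795]), 820.0, 878, array([ 0.6271, -0.08  ])), (array([ 0.8857, -0.0227]), 5248.0, 511, array([ 0.6363, -0.0765]))]
[(array([0.6356, 0.0044]), 799.0, 860, array([0.633 , 0.0019])), (array([ 0.8857, -0.0227]), 5248.0, 448, array([0.6361, 0.0034]))]
[(array([0.6476, 0.0933]), 795.0, 852, array([0.6453, 0.0956])), (array([0.4894, 0.3225]), 180.0, 385, array([0.6507, 0.0969]))]
post [ 0.62210954 -0.23812187  0.012     ] [ 0.62588624 -0.22712165  0.012     ]
vase [ 0.45013234 -0.00546288  0.04      ] [ 0.45487016 -0.00531987  0.04      ]
```

```bash
python3 - <<'E'
from h import *
im=cv2.imread("pics/side0.png");hsv=cv2.cvtColor(im,cv2.COLOR_BGR2HSV)
for uv in ((323,277),(320,246),(315,221),(315,194)):
    best=[]
    for T in (130,140,150,160,170):
        d=(hsv[...,2]<T)&(hsv[...,1]<70); d[:180]=0;d[:,:298]=0;d[:,345:]=0
        c,a=comp(d,np.array(uv));best.append((onplane("side",c,.016)[:2].round(4),a))
    print(best)
E
```

```text
[(array([ 0.592 , -0.4762]), 181.0), (array([ 0.592 , -0.4762]), 181.0), (array([ 0.6299, -0.0847]), 354.0), (array([ 0.6263, -0.1699]), 475.0), (array([ 0.6261, -0.1697]), 508.0)]
[(array([ 0.592 , -0.4762]), 181.0), (array([ 0.592 , -0.4762]), 181.0), (array([ 0.6299, -0.0847]), 354.0), (array([ 0.6299, -0.0828]), 425.0), (array([ 0.6298, -0.083 ]), 458.0)]
[(array([ 0.592 , -0.4762]), 181.0), (array([ 0.592 , -0.4762]), 181.0), (array([6.333e-01, 4.000e-04]), 302.0), (array([0.6332, 0.0007]), 361.0), (array([0.6335, 0.001 ]), 392.0)]
[(array([ 0.592 , -0.4762]), 181.0), (array([ 0.592 , -0.4762]), 181.0), (array([0.6459, 0.0889]), 272.0), (array([0.6455, 0.0897]), 312.0), (array([0.6455, 0.0889]), 334.0)]
```

```bash
python3 - <<'E'
from h import *
for nm,(r,h,a,b) in {"pink":(.014,.062,(337,202),(257,176)),"turq":(.019,.048,(410,194),(251,139))}.items():
    meas={}
    for n,uv in (("scene",a),("side",b)):
        hsv=cv2.cvtColor(cv2.imread(f"pics/{n}0.png"),cv2.COLOR_BGR2HSV)
        m=(hsv[...,0]>165)&(hsv[...,1]>60)&(hsv[...,2]>130) if nm=="pink" else (hsv[...,0]>75)&(hsv[...,0]<100)&(hsv[...,1]>80)
        meas[n],ar=comp(m,np.array(uv));print(nm,n,ar)
    print(fit(meas,r,h,g=onplane("scene",a,h/2)[:2]))
print([ (p,onplane("scene",p,0)[:2].round(3)) for p in ((357,182),(366,192),(350,160),(340,138))])
E
```

```text
pink scene 359.0
pink side 199.0
{'scene': array([0.49333284, 0.16463666]), 'side': array([0.49516473, 0.16446846])}
turq scene 453.0
turq side 191.0
{'scene': array([0.48700336, 0.32910819]), 'side': array([0.48914833, 0.32828238])}
[((357, 182), array([0.416, 0.232])), ((366, 192), array([0.449, 0.244])), ((350, 160), array([0.344, 0.235])), ((340, 138), array([0.264, 0.23 ]))]
```

Call:
arm_command(
  moves="0 0 0 0 0 0.178;0 0 0 0 0 0.178;0 0 0 0 0 0.178;0 0 0 0 0 0.178;0 0 0 0 0 0.178;0 0 0 0 0 0.178;0 0 0 0 0 0.177;0 0 0 0 0 0;0 0 0 0 0 0;0 0 0 0 0 0",
  hand=0.065,
)

```text
time: 2.9
ee_pos: [0.192, 0.5684, 0.2376]
ee_rot: [3.142, 0.0, 1.573]
ft_force: [0.4, -1.4, -0.2]
finger_gap: 0.704
```

Call:
arm_command(
  moves="-0.034 0.025 0.01 0 0 0;-0.034 0.025 0.01 0 0 0;-0.034 0.025 0.01 0 0 0;-0.034 0.025 0.01 0 0 0;-0.034 0.025 0.01 0 0 0;-0.034 0.025 0.01 0 0 0;-0.034 0.025 0.01 0 0 0;-0.036 0.022 0.007 0 0 0;0 0 0 0 0 0;0 0 0 0 0 0",
)

```text
time: 4.15
ee_pos: [0.389, 0.2948, 0.1609]
ee_rot: [3.142, -0.001, 1.571]
ft_force: [-0.5, -0.0, 0.1]
finger_gap: 0.701
```

```bash
cat > w.py <<'E'
import sys
from plant import arm
from h import *
from scipy.spatial.transform import Rotation as Ro
def wrist(name,r=None,h=None,z0=0,mask=yellow):
    s=arm.observe();p=arm.read_camera("wrist")
    T=np.eye(4);T[:3,:3]=Ro.from_euler("xyz",s["ee_rot"]).as_matrix();T[:3,3]=s["ee_pos"]
    W=T@p["hand_eye"];CAM["wrist"]=dict(f=p["mtx"][0,0],c=(p["mtx"][0,2],p["mtx"][1,2]),k=p["D"][0],T=W)
    cv2.imwrite(f"pics/{name}.png",p["frame"][:,:,::-1])
    print("t",s["time"],"ee",s["ee_pos"].round(4),s["ee_rot"].round(3),"gap mm",s["finger_gap"]*93,"F",s["ft_force"].round(1))
    return s,p
E
python3 - <<'E'
from w import *
s,p=wrist("w1")
for (x,y,r,h) in ((.3895,.2942,.019,.048),):
    im=cv2.imread("pics/w1.png")
    for z in (0,h):
        q=proj("wrist",[[x+r*np.cos(a),y+r*np.sin(a),z] for a in A]).astype(np.int32);cv2.polylines(im,[q],True,(255,0,0),1)
    cv2.imwrite("pics/w1o.png",im)
E
```

```text
t 4.15 ee [0.389  0.2948 0.1609] [ 3.142e+00 -1.000e-03  1.571e+00] gap mm 65.23698979157766 F [-0.5 -0.   0.1]
```

View pics/w1o.png

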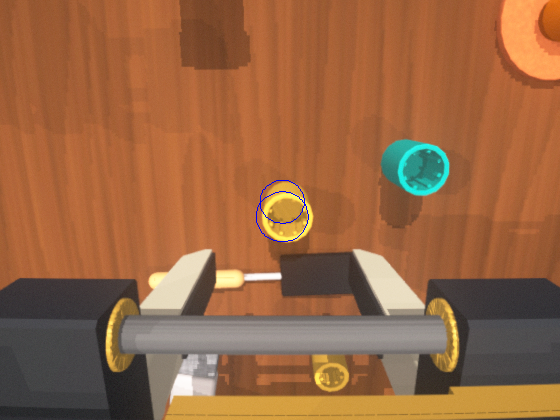

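Call:
arm_command(
  moves="0 0.001 0.02 0 0 0;0 0 0.02 0 0 0;0 0 0.02 0 0 0;0 0 0.02 0 0 0;0 0 0.02 0 0 0;0 0 0.015 0 0 0;0 0 0.01 0 0 0;0 0 0.004 0 0 0;0 0 0 0 0 0;0 0 0 0 0 0",
)

```text
time: 5.45
ee_pos: [0.3905, 0.2947, 0.0323]
ee_rot: [3.141, -0.001, 1.571]
ft_force: [-0.4, -0.2, -0.6]
finger_gap: 0.696
```

```bash
python3 - <<'E'
from w import *
s,p=wrist("w2")
E
```

```text
t 5.45 ee [0.3905 0.2947 0.0323] [ 3.141e+00 -1.000e-03  1.571e+00] gap mm 64.74166890938622 F [-0.4 -0.2 -0.6]
```

View pics/w2.png

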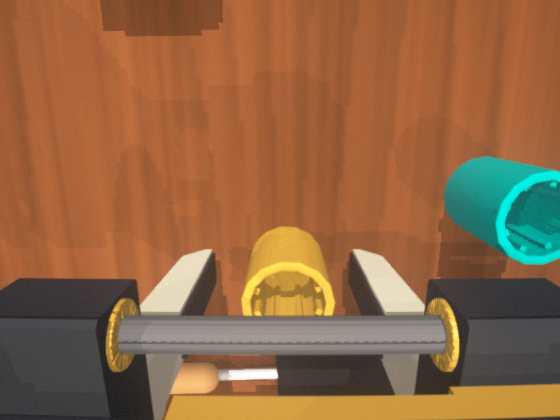

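```bash
cat >> w.py <<'E'
def over(name,x,y,r,h,z0=0):
    im=cv2.imread(f"pics/{name}.png")
    for z,c in ((0,(255,0,0)),(h,(0,0,255))):
        q=proj("wrist",[[x+r*np.cos(a),y+r*np.sin(a),z+z0] for a in A]).astype(np.int32);cv2.polylines(im,[q],True,c,1)
    cv2.imwrite(f"pics/{name}o.png",im)
E
python3 - <<'E'
from w import *
s,p=wrist("w3"); over("w3",.3935,.2947,.019,.048)
E
```

```text
t 5.5 ee [0.3905 0.2947 0.0323] [ 3.141e+00 -1.000e-03  1.571e+00] gap mm 64.68710580354055 F [-0.1  0.1  1.1]
```

View pics/w3o.png

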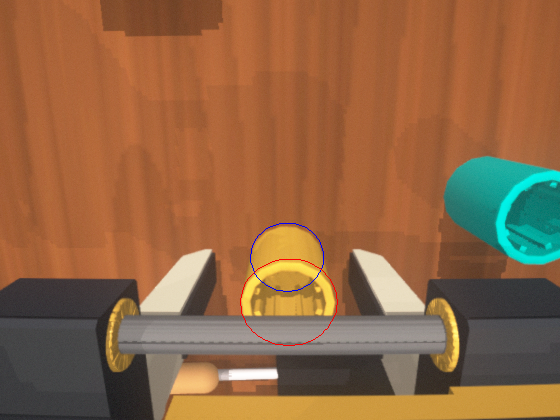

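Call:
arm_command(
  moves="-0.001 0.002 0 0 0 0;0 0 0 0 0 0;0 0 0 0 0 0;0 0 0 0 0 0;0 0 0 0 0 0;0 0 0 0 0 0;0 0 0 0 0 0;0 0 0 0 0 0;0 0 0 0 0 0;0 0 0 0 0 0",
  hand=0.065,
)

```text
time: 6.8
ee_pos: [0.392, 0.2934, 0.0316]
ee_rot: [-3.142, 0.0, 1.571]
ft_force: [0.5, 0.1, -0.8]
finger_gap: 0.697
```

Call:
arm_command(
  moves="0 0 0 0 0 0;0 0 0 0 0 0;0 0 0 0 0 0;0 0 0 0 0 0;0 0 0 0 0 0;0 0 0 0 0 0;0 0 0 0 0 0;0 0 0 0 0 0;0 0 0 0 0 0;0 0 0 0 0 0",
  hand=0.025,
  force=30,
)

```text
time: 8.05
ee_pos: [0.3921, 0.2935, 0.0317]
ee_rot: [3.142, -0.0, 1.571]
ft_force: [0.9, -0.6, 0.1]
finger_gap: 0.41
```

Call:
arm_command(
  moves="0 0 -0.01 0 0 0;0 0 -0.02 0 0 0;0 0 -0.03 0 0 0;0 0 -0.03 0 0 0;0 0 -0.03 0 0 0;0 0 0 0 0 0;0 0 0 0 0 0;0 0 0 0 0 0;0 0 0 0 0 0;0 0 0 0 0 0",
)

```text
time: 9.3
ee_pos: [0.3917, 0.2932, 0.151]
ee_rot: [-3.141, 0.001, 1.571]
ft_force: [-0.2, -0.9, -2.0]
finger_gap: 0.417
```

Call:
arm_command(
  moves="-0.042 0.027 0 0 0 0;-0.042 0.027 0 0 0 0;-0.042 0.027 0 0 0 0;-0.042 0.027 0 0 0 0;-0.042 0.027 0 0 0 0;-0.042 0.027 0 0 0 0;-0.042 0.027 0 0 0 0;-0.042 0.027 0 0 0 0;-0.038 0.023 0 0 0 0;0 0 0 0 0 0",
)

```text
time: 10.55
ee_pos: [0.6318, -0.0836, 0.1509]
ee_rot: [-3.141, 0.001, 1.567]
ft_force: [-0.3, 0.6, -1.9]
finger_gap: 0.408
```

```bash
python3 - <<'E'
from w import *
s,p=wrist("w4"); over("w4",.6306,-.081,.035,0.0001,.016)
E
```

```text
t 10.55 ee [ 0.6318 -0.0836  0.1509] [-3.141e+00  1.000e-03  1.567e+00] gap mm 37.982962226636786 F [-0.3  0.6 -1.9]
```

View pics/w4o.png

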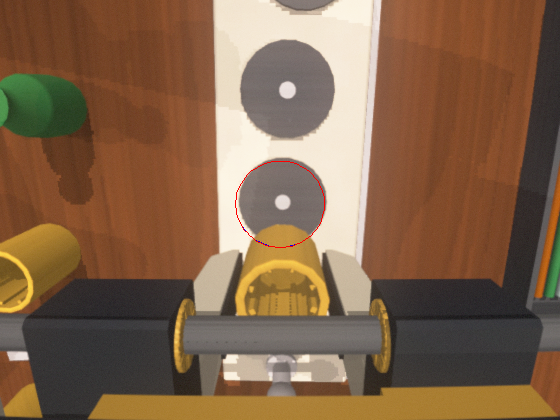

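Call:
arm_command(
  moves="0 0 0 0 0 0;0 0 0.02 0 0 0;0 0 0.02 0 0 0;0 0 0.02 0 0 0;0 0 0.015 0 0 0;0 0 0.01 0 0 0;0 0 0 0 0 0;0 0 0 0 0 0;0 0 0 0 0 0;0 0 0 0 0 0",
)

```text
time: 11.85
ee_pos: [0.6315, -0.0807, 0.0674]
ee_rot: [3.14, 0.0, 1.571]
ft_force: [-0.3, -0.1, -2.6]
finger_gap: 0.414
```

```bash
python3 - <<'E'
from w import *
s,p=wrist("w5"); 
E
```

```text
t 11.85 ee [ 0.6315 -0.0807  0.0674] [3.14  0.    1.571] gap mm 38.48975510504526 F [-0.3 -0.1 -2.6]
```

Call:
arm_command(
  moves="0 0 0.008 0 0 0;0 0 0.006 0 0 0;0 0 0.003 0 0 0;0 0 0.002 0 0 0;0 0 0 0 0 0;0 0 0 0 0 0;0 0 0 0 0 0;0 0 0 0 0 0;0 0 0 0 0 0;0 0 0 0 0 0",
)

```text
time: 13.15
ee_pos: [0.6311, -0.0806, 0.0477]
ee_rot: [3.141, 0.0, 1.571]
ft_force: [0.9, 0.7, -1.2]
finger_gap: 0.414
```

Call:
arm_command(
  moves="0 0 0 0 0 0;0 0 0 0 0 0;0 0 0 0 0 0;0 0 0 0 0 0;0 0 0 0 0 0;0 0 -0.015 0 0 0;0 0 -0.03 0 0 0;0 0 -0.03 0 0 0;0 0 -0.03 0 0 0;0 0 0 0 0 0",
  hand=0.06,
)

```text
time: 14.4
ee_pos: [0.6334, -0.081, 0.1575]
ee_rot: [3.134, 0.001, 1.571]
ft_force: [0.3, 0.0, 0.4]
finger_gap: 0.648
```

Call:
arm_command(
  moves="0.035 -0.029 0 0 0 0;0.035 -0.029 0 0 0 0;0.035 -0.029 0 0 0 0;0.035 -0.029 0 0 0 0;0.035 -0.029 0 0 0 0;0.035 -0.029 0 0 0 0;0.035 -0.029 0 0 0 0;0.002 -0.002 0 0 0 0;0 0 0 0 0 0;0 0 0 0 0 0",
  hand=0.048,
)

```text
time: 15.65
ee_pos: [0.4266, 0.1657, 0.1525]
ee_rot: [-3.142, 0.0, 1.57]
ft_force: [-0.3, -0.4, -0.6]
finger_gap: 0.517
```

```bash
python3 - <<'E'
from w import *
s,p=wrist("w6"); over("w6",.426,.166,.014,0.062)
E
```

```text
t 15.65 ee [0.4266 0.1657 0.1525] [-3.142  0.     1.57 ] gap mm 48.07498916628571 F [-0.3 -0.4 -0.6]
```

View pics/w6o.png

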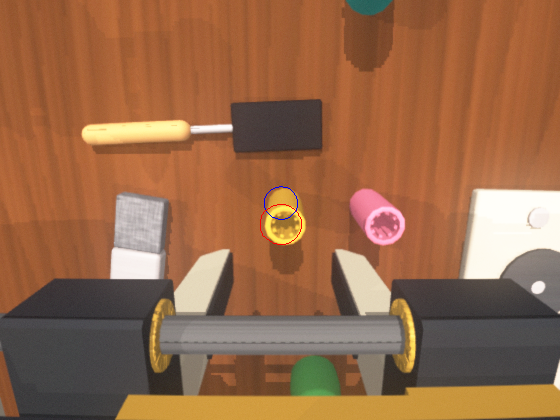

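Call:
arm_command(
  moves="0 0.001 0.02 0 0 0;0 0 0.02 0 0 0;0 0 0.02 0 0 0;0 0 0.02 0 0 0;0 0 0.016 0 0 0;0 0 0.01 0 0 0;0 0 0.0065 0 0 0;0 0 0 0 0 0;0 0 0 0 0 0;0 0 0 0 0 0",
)

```text
time: 16.95
ee_pos: [0.4275, 0.1666, 0.0407]
ee_rot: [3.141, -0.0, 1.571]
ft_force: [1.1, -1.0, -0.3]
finger_gap: 0.518
```

```bash
python3 - <<'E'
from w import *
s,p=wrist("w7"); over("w7",.4276,.166,.014,0.062)
E
```

```text
t 16.95 ee [0.4275 0.1666 0.0407] [ 3.141 -0.     1.571] gap mm 48.171591114314126 F [ 1.1 -1.  -0.3]
```

View pics/w7o.png

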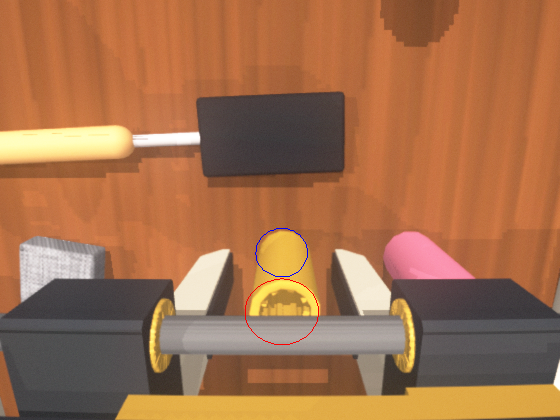

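Call:
arm_command(
  moves="0 0 0 0 0 0;0 0 0 0 0 0;0 0 0 0 0 0;0 0 0 0 0 0;0 0 0 0 0 0;0 0 0 0 0 0;0 0 0 0 0 0;0 0 0 0 0 0;0 0 0 0 0 0;0 0 0 0 0 0",
  hand=0.015,
  force=30,
)

```text
time: 18.25
ee_pos: [0.4271, 0.1665, 0.0402]
ee_rot: [3.141, -0.0, 1.571]
ft_force: [0.0, 1.0, 1.8]
finger_gap: 0.301
```

Call:
arm_command(
  moves="0 0 -0.01 0 0 0;0 0 -0.02 0 0 0;0 0 -0.03 0 0 0;0 0 -0.03 0 0 0;0 0 -0.025 0 0 0;0 0 0 0 0 0;0 0 0 0 0 0;0 0 0 0 0 0;0 0 0 0 0 0;0 0 0 0 0 0",
)

```text
time: 19.5
ee_pos: [0.4267, 0.1664, 0.1546]
ee_rot: [-3.141, 0.0, 1.571]
ft_force: [-0.4, 0.4, -1.3]
finger_gap: 0.302
```

Call:
arm_command(
  moves="-0.042 0.025 0 0 0 0;-0.042 0.025 0 0 0 0;-0.042 0.025 0 0 0 0;-0.042 0.025 0 0 0 0;-0.042 0.025 0 0 0 0;-0.042 0.025 0 0 0 0;-0.042 0.025 0 0 0 0;-0.04 0.026 0 0 0 0;0 0 0 0 0 0;0 0 0 0 0 0",
)

```text
time: 20.75
ee_pos: [0.6276, -0.1673, 0.1544]
ee_rot: [-3.14, -0.001, 1.57]
ft_force: [0.0, -0.2, -0.5]
finger_gap: 0.3
```

```bash
python3 - <<'E'
from w import *
s,p=wrist("w8"); over("w8",.628,-.1675,.035,0.0001,.016)
E
```

```text
t 20.75 ee [ 0.6276 -0.1673  0.1544] [-3.14e+00 -1.00e-03  1.57e+00] gap mm 27.936913340530865 F [ 0.  -0.2 -0.5]
```

View pics/w8o.png

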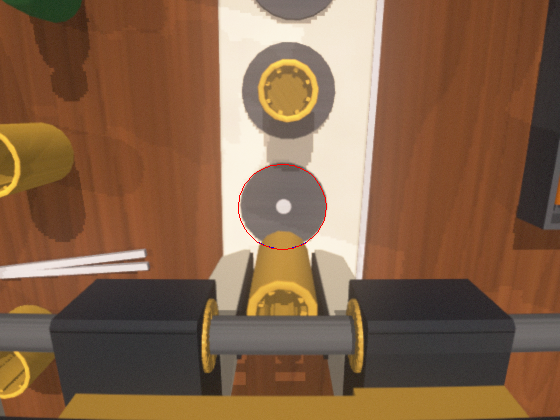

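Call:
arm_command(
  moves="0 0.001 0.02 0 0 0;0 0 0.02 0 0 0;0 0 0.02 0 0 0;0 0 0.015 0 0 0;0 0 0.01 0 0 0;0 0 0.006 0 0 0;0 0 0.004 0 0 0;0 0 0.002 0 0 0;0 0 0 0 0 0;0 0 0 0 0 0",
)

```text
time: 22.05
ee_pos: [0.6293, -0.1677, 0.0586]
ee_rot: [3.141, 0.0, 1.571]
ft_force: [-0.7, -0.4, -1.3]
finger_gap: 0.298
```

Call:
arm_command(
  moves="0 0 0.001 0 0 0;0 0 0 0 0 0;0 0 0 0 0 0;0 0 0 0 0 0;0 0 0 0 0 0;0 0 0 0 0 0;0 0 0 0 0 0;0 0 0 0 0 0;0 0 0 0 0 0;0 0 0 0 0 0",
)

```text
time: 23.3
ee_pos: [0.629, -0.1675, 0.0571]
ee_rot: [-3.142, -0.0, 1.571]
ft_force: [-0.3, -0.3, -1.5]
finger_gap: 0.297
```

Call:
arm_command(
  moves="0 0 0.001 0 0 0;0 0 0 0 0 0;0 0 0 0 0 0;0 0 0 0 0 0;0 0 0 0 0 0;0 0 0 0 0 0;0 0 0 0 0 0;0 0 0 0 0 0;0 0 0 0 0 0;0 0 0 0 0 0",
)

```text
time: 24.55
ee_pos: [0.6292, -0.1676, 0.0563]
ee_rot: [3.141, 0.0, 1.571]
ft_force: [-0.5, 0.2, 1.7]
finger_gap: 0.297
```

Call:
arm_command(
  moves="0 0 0 0 0 0;0 0 0 0 0 0;0 0 0 0 0 0;0 0 0 0 0 0;0 0 0 0 0 0;0 0 -0.015 0 0 0;0 0 -0.03 0 0 0;0 0 -0.03 0 0 0;0 0 -0.03 0 0 0;0 0 0 0 0 0",
  hand=0.05,
)

```text
time: 25.8
ee_pos: [0.6313, -0.1683, 0.1661]
ee_rot: [3.135, 0.002, 1.571]
ft_force: [-0.2, -0.8, 0.5]
finger_gap: 0.534
```

Call:
arm_command(
  moves="0.009 -0.04 0 0 0 0;0.009 -0.04 0 0 0 0;0.009 -0.04 0 0 0 0;0.009 -0.04 0 0 0 0;0.008 -0.039 0 0 0 0;0 0 0 0 0 0;0 0 0 0 0 0;0 0 0 0 0 0;0 0 0 0 0 0;0 0 0 0 0 0",
  hand=0.08,
)

```text
time: 27.05
ee_pos: [0.4303, -0.1236, 0.161]
ee_rot: [-3.141, -0.0, 1.571]
ft_force: [0.6, 0.0, -0.7]
finger_gap: 0.857
```

```bash
python3 - <<'E'
from w import *
s,p=wrist("w9"); over("w9",.430,-.124,.0245,0.066)
E
```

```text
t 27.05 ee [ 0.4303 -0.1236  0.161 ] [-3.141 -0.     1.571] gap mm 79.66543465012383 F [ 0.6  0.  -0.7]
```

View pics/w9o.png

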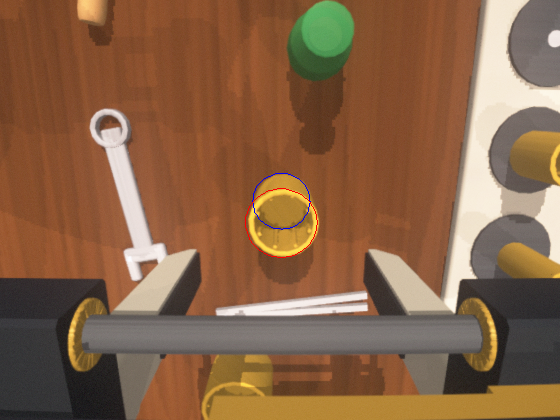

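Call:
arm_command(
  moves="0 0 0.02 0 0 0;0 0 0.02 0 0 0;0 0 0.02 0 0 0;0 0 0.02 0 0 0;0 0 0.02 0 0 0;0 0 0.01 0 0 0;0 0 0.007 0 0 0;0 0 0.004 0 0 0;0 0 0 0 0 0;0 0 0 0 0 0",
)

```text
time: 28.35
ee_pos: [0.4304, -0.1237, 0.0407]
ee_rot: [3.141, 0.0, 1.571]
ft_force: [-0.5, 0.4, 0.0]
finger_gap: 0.859
```

```bash
python3 - <<'E'
from w import *
s,p=wrist("w10"); over("w10",.430,-.124,.0245,0.066)
E
```

```text
t 28.35 ee [ 0.4304 -0.1237  0.0407] [3.141 0.    1.571] gap mm 79.91610428467267 F [-0.5  0.4  0. ]
```

View pics/w10o.png

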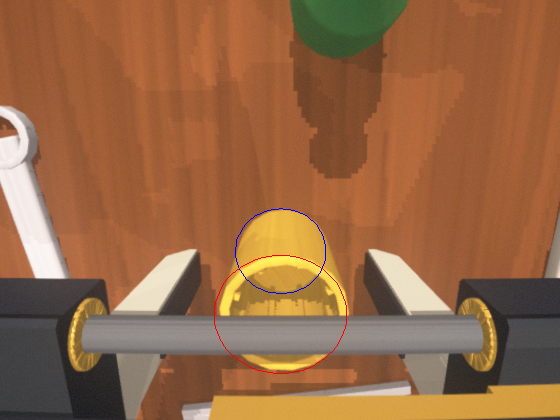

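Mould w49 sits between the open fingers, rim at about (283,313). Close, lift.

Call:
arm_command(
  moves="0 0.001 0 0 0 0;0 0 0 0 0 0;0 0 0 0 0 0;0 0 0 0 0 0;0 0 0 0 0 0;0 0 0 0 0 0;0 0 0 0 0 0;0 0 0 0 0 0;0 0 0 0 0 0;0 0 0 0 0 0",
  hand=0.035,
  force=30,
)

```text
time: 29.65
ee_pos: [0.431, -0.1235, 0.0402]
ee_rot: [3.142, 0.0, 1.571]
ft_force: [1.2, 0.9, 0.2]
finger_gap: 0.533
```

Call:
arm_command(
  moves="0 0 -0.01 0 0 0;0 0 -0.02 0 0 0;0 0 -0.03 0 0 0;0 0 -0.03 0 0 0;0 0 -0.03 0 0 0;0 0 0 0 0 0;0 0 0 0 0 0;0 0 0 0 0 0;0 0 0 0 0 0;0 0 0 0 0 0",
)

```text
time: 30.9
ee_pos: [0.4307, -0.1234, 0.1595]
ee_rot: [-3.141, -0.0, 1.571]
ft_force: [1.0, -0.5, -2.9]
finger_gap: 0.53
```

Call:
arm_command(
  moves="0.021 0.034 0 0 0 0;0.021 0.034 0 0 0 0;0.021 0.034 0 0 0 0;0.021 0.034 0 0 0 0;0.021 0.034 0 0 0 0;0.021 0.034 0 0 0 0;0 0 0 0 0 0;0 0 0 0 0 0;0 0 0 0 0 0;0 0 0 0 0 0",
)

```text
time: 32.15
ee_pos: [0.6347, 0.0019, 0.1605]
ee_rot: [3.141, 0.0, 1.57]
ft_force: [0.1, 0.1, -3.2]
finger_gap: 0.53
```

```bash
python3 - <<'E'
from w import *
s,p=wrist("w11"); over("w11",.635,.0025,.035,0.0001,.016)
E
```

```text
t 32.15 ee [0.6347 0.0019 0.1605] [3.141 0.    1.57 ] gap mm 49.30747746545392 F [ 0.1  0.1 -3.2]
```

View pics/w11o.png

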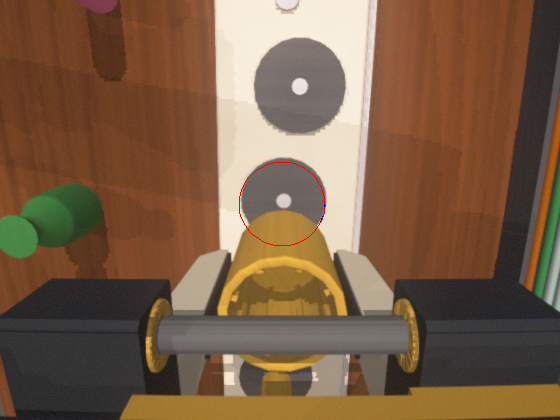

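Call:
arm_command(
  moves="0.002 0.001 0.02 0 0 0;0 0 0.02 0 0 0;0 0 0.02 0 0 0;0 0 0.018 0 0 0;0 0 0.012 0 0 0;0 0 0.008 0 0 0;0 0 0.004 0 0 0;0 0 0.001 0 0 0;0 0 0 0 0 0;0 0 0 0 0 0",
)

```text
time: 33.45
ee_pos: [0.6364, 0.0044, 0.0578]
ee_rot: [3.141, 0.0, 1.571]
ft_force: [-0.1, 0.5, -3.7]
finger_gap: 0.526
```

Call:
arm_command(
  moves="0 0 0.001 0 0 0;0 0 0 0 0 0;0 0 0 0 0 0;0 0 0 0 0 0;0 0 0 0 0 0;0 0 0 0 0 0;0 0 0 0 0 0;0 0 0 0 0 0;0 0 0 0 0 0;0 0 0 0 0 0",
)

```text
time: 34.7
ee_pos: [0.6361, 0.0044, 0.0563]
ee_rot: [3.141, 0.0, 1.571]
ft_force: [-0.2, 0.3, -2.4]
finger_gap: 0.532
```

Call:
arm_command(
  moves="0 0 0 0 0 0;0 0 0 0 0 0;0 0 0 0 0 0;0 0 0 0 0 0;0 0 0 0 0 0;0 0 -0.015 0 0 0;0 0 -0.03 0 0 0;0 0 -0.03 0 0 0;0 0 -0.03 0 0 0;0 0 0 0 0 0",
  hand=0.075,
)

```text
time: 35.95
ee_pos: [0.6384, 0.0043, 0.166]
ee_rot: [3.134, 0.0, 1.571]
ft_force: [-0.3, -0.1, 0.0]
finger_gap: 0.805
```

Call:
arm_command(
  moves="-0.037 -0.031 0 0 0 0;-0.037 -0.031 0 0 0 0;-0.037 -0.031 0 0 0 0;-0.037 -0.031 0 0 0 0;-0.037 -0.031 0 0 0 0;-0.037 -0.031 0 0 0 0;-0.037 -0.031 0 0 0 0;-0.039 -0.029 0 0 0 0;0 0 0 0 0 0;0 0 0 0 0 0",
  hand=0.09,
)

```text
time: 37.2
ee_pos: [0.3899, -0.2931, 0.1606]
ee_rot: [-3.141, -0.001, 1.57]
ft_force: [0.5, 0.6, 0.6]
finger_gap: 0.968
```

```bash
python3 - <<'E'
from w import *
s,p=wrist("w12"); over("w12",.390,-.294,.03,0.054)
E
```

```text
t 37.2 ee [ 0.3899 -0.2931  0.1606] [-3.141e+00 -1.000e-03  1.570e+00] gap mm 90.02770115749011 F [0.5 0.6 0.6]
```

View pics/w12o.png

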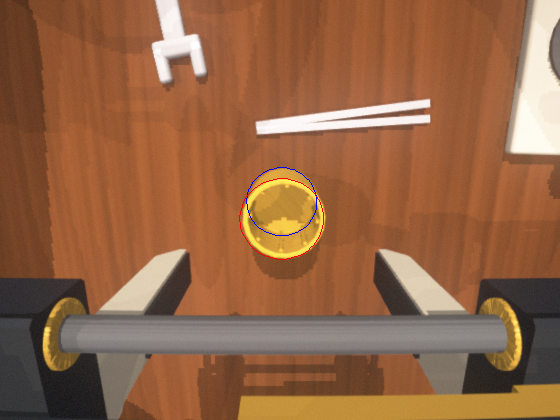

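Aligned (rim centre ≈ (284,217)). Descend to 0.035.

Call:
arm_command(
  moves="-0.001 0.001 0.02 0 0 0;0 0 0.02 0 0 0;0 0 0.02 0 0 0;0 0 0.02 0 0 0;0 0 0.02 0 0 0;0 0 0.014 0 0 0;0 0 0.008 0 0 0;0 0 0.003 0 0 0;0 0 0 0 0 0;0 0 0 0 0 0",
)

```text
time: 38.5
ee_pos: [0.3914, -0.295, 0.0368]
ee_rot: [3.141, 0.001, 1.571]
ft_force: [-0.4, -0.4, -0.0]
finger_gap: 0.97
```

```bash
python3 - <<'E'
from w import *
s,p=wrist("w13"); over("w13",.391,-.294,.03,0.054)
E
```

```text
t 38.5 ee [ 0.3914 -0.295   0.0368] [3.141e+00 1.000e-03 1.571e+00] gap mm 90.16697918495322 F [-0.4 -0.4 -0. ]
```

View pics/w13o.png

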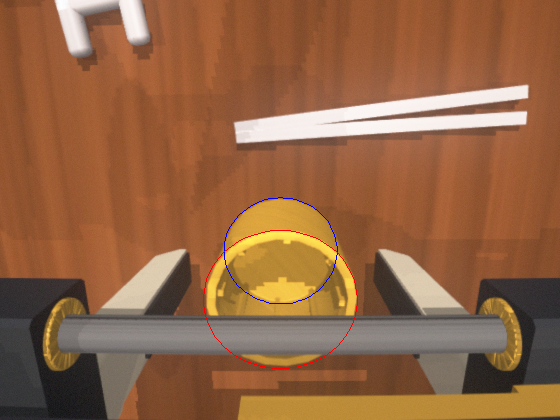

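Call:
arm_command(
  moves="0 0 0 0 0 0;0 0 0 0 0 0;0 0 0 0 0 0;0 0 0 0 0 0;0 0 0 0 0 0;0 0 0 0 0 0;0 0 0 0 0 0;0 0 0 0 0 0;0 0 0 0 0 0;0 0 0 0 0 0",
  hand=0.045,
  force=35,
)

```text
time: 39.8
ee_pos: [0.391, -0.2946, 0.0362]
ee_rot: [3.142, 0.0, 1.571]
ft_force: [-0.6, -0.5, 1.5]
finger_gap: 0.632
```

Call:
arm_command(
  moves="0 0 -0.01 0 0 0;0 0 -0.02 0 0 0;0 0 -0.03 0 0 0;0 0 -0.03 0 0 0;0 0 -0.035 0 0 0;0 0 0 0 0 0;0 0 0 0 0 0;0 0 0 0 0 0;0 0 0 0 0 0;0 0 0 0 0 0",
)

```text
time: 41.05
ee_pos: [0.3908, -0.2943, 0.1604]
ee_rot: [-3.141, -0.001, 1.571]
ft_force: [0.2, 0.5, -6.4]
finger_gap: 0.634
```

Call:
arm_command(
  moves="0.043 0.0285 0 0 0 0;0.043 0.0285 0 0 0 0;0.043 0.0285 0 0 0 0;0.043 0.0285 0 0 0 0;0.043 0.0285 0 0 0 0;0.043 0.0285 0 0 0 0;0.043 0.0285 0 0 0 0;0.043 0.0285 0 0 0 0;0.042 0.0285 0 0 0 0;0 0 0 0 0 0",
)

```text
time: 42.3
ee_pos: [0.6484, 0.095, 0.1599]
ee_rot: [-3.141, -0.001, 1.574]
ft_force: [-0.8, 0.1, -5.7]
finger_gap: 0.632
```

```bash
python3 - <<'E'
from w import *
s,p=wrist("w14"); over("w14",.6475,.0925,.035,0.0001,.016)
E
```

```text
t 42.3 ee [0.6484 0.095  0.1599] [-3.141e+00 -1.000e-03  1.574e+00] gap mm 58.7537685349966 F [-0.8  0.1 -5.7]
```

View pics/w14o.png

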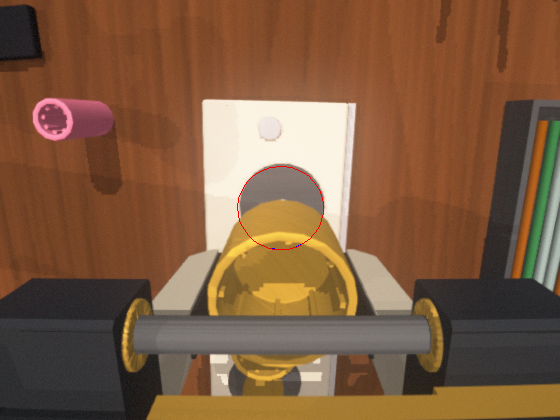

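Call:
arm_command(
  moves="0 0 0 0 0 0;0 0 0.02 0 0 0;0 0 0.02 0 0 0;0 0 0.02 0 0 0;0 0 0.018 0 0 0;0 0 0.012 0 0 0;0 0 0.008 0 0 0;0 0 0.004 0 0 0;0 0 0 0 0 0;0 0 0 0 0 0",
)

```text
time: 43.6
ee_pos: [0.6481, 0.0915, 0.0599]
ee_rot: [3.14, -0.0, 1.571]
ft_force: [-0.7, -0.2, -4.7]
finger_gap: 0.629
```

```bash
python3 - <<'E'
from w import *
s,p=wrist("w15"); over("w15",.6475,.0925,.035,0.0001,.016)
E
```

```text
t 43.6 ee [0.6481 0.0915 0.0599] [ 3.14  -0.     1.571] gap mm 58.506037117048166 F [-0.7 -0.2 -4.7]
```

View pics/w15o.png

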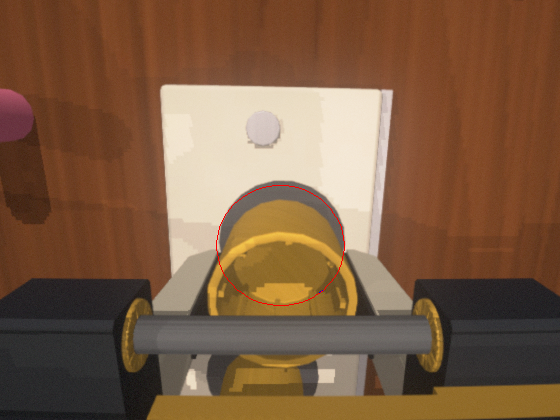

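Call:
arm_command(
  moves="0.002 0 0.003 0 0 0;0 0 0.003 0 0 0;0 0 0.001 0 0 0;0 0 0 0 0 0;0 0 0 0 0 0;0 0 0 0 0 0;0 0 0 0 0 0;0 0 0 0 0 0;0 0 0 0 0 0;0 0 0 0 0 0",
)

```text
time: 44.9
ee_pos: [0.6476, 0.0935, 0.0522]
ee_rot: [3.141, -0.0, 1.571]
ft_force: [-1.4, 0.8, -1.6]
finger_gap: 0.634
```

```bash
python3 - <<'E'
from w import *
s,p=wrist("w16")
E
```

```text
t 44.9 ee [0.6476 0.0935 0.0522] [ 3.141 -0.     1.571] gap mm 58.921166822697955 F [-1.4  0.8 -1.6]
```

View pics/w16.png

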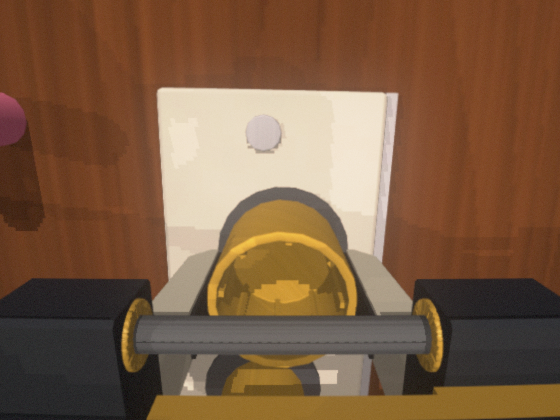

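Call:
arm_command(
  moves="0 0 0 0 0 0;0 0 0 0 0 0;0 0 0 0 0 0;0 0 0 0 0 0;0 0 0 0 0 0;0 0 -0.015 0 0 0;0 0 -0.03 0 0 0;0 0 -0.03 0 0 0;0 0 -0.03 0 0 0;0 0 -0.02 0 0 0",
  hand=0.085,
)

```text
time: 46.2
ee_pos: [0.6484, 0.0935, 0.1803]
ee_rot: [3.138, -0.0, 1.571]
ft_force: [0.6, -0.6, -0.1]
finger_gap: 0.913
```

Call:
arm_command(
  moves="0.03 -0.03 0 0 0 0;0.035 -0.03 0 0 0 0;0.035 -0.03 0 0 0 0;0.035 -0.03 0 0 0 0;0.035 -0.03 0 0 0 0;0.035 -0.03 0 0 0 0;0.035 -0.02 0 0 0 0;0 0 0 0 0 0;0 0 0 0 0 0;0 0 0 0 0 0",
)

```text
time: 47.45
ee_pos: [0.4481, 0.3326, 0.1772]
ee_rot: [3.141, 0.0, 1.57]
ft_force: [0.2, 0.1, -0.4]
finger_gap: 0.919
```

```bash
cat > chk.py <<'E'
import sys
from w import *
tag=sys.argv[1]
fr={}
for n in ("scene","side"):
    p=arm.read_camera(n);fr[n]=np.ascontiguousarray(p["frame"][:,:,::-1]);cv2.imwrite(f"pics/{n}{tag}.png",fr[n])
R={"w28":(.628,-.1683,.014,.062),"w38":(.6306,-.081,.019,.048),"w49":(.635,.0035,.0245,.066),"w60":(.647,.0925,.03,.054)}
for k,(x,y,r,h) in R.items():
    for n in fr:
        uv=hullcent(n,cyl(x,y,r,h,.016))[0];c,a=comp(yellow(fr[n]),uv)
        print(k,n,fit({n:c},r,h,.016,(x,y))[n].round(4),a,round(hullcent(n,cyl(x,y,r,h,.016))[1]))
for n,b in (("scene",(140,220,400,320)),("side",(280,150,360,330))):
    cv2.imwrite(f"pics/{n}{tag}c.png",cv2.resize(fr[n][b[1]:b[3],b[0]:b[2]],None,fx=3,fy=3,interpolation=cv2.INTER_CUBIC))
print(arm.observe()["time"])
E
python3 chk.py 1
```

```text
w28 scene [ 0.6254 -0.1693] 418.0 437
w28 side [ 0.6274 -0.1704] 235.0 278
w38 scene [ 0.6279 -0.0815] 508.0 547
w38 side [ 0.6298 -0.0808] 303.0 338
w49 scene [0.6325 0.0034] 898.0 937
w49 side [0.6393 0.0447] 1045.0 549
w60 scene [0.6446 0.0934] 1089.0 1147
w60 side [0.6407 0.0503] 1045.0 600
47.55
```

View pics/scene1c.png

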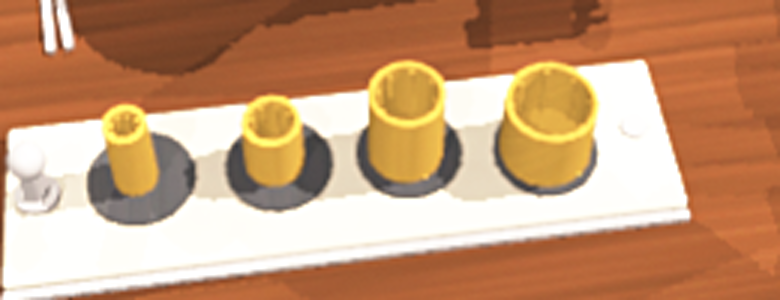

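View pics/side1c.png

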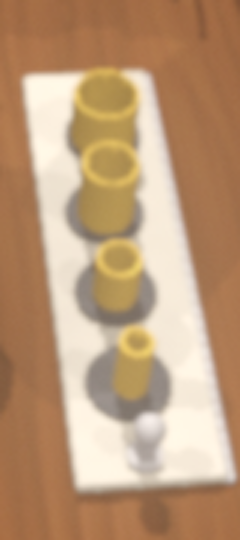

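View pics/scene1.png

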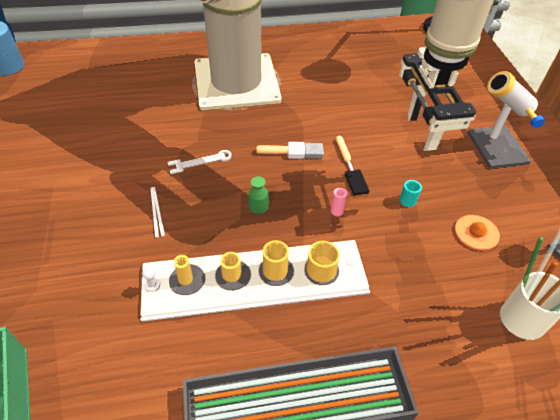

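Call:
arm_command(
  moves="-0.039 0.025 0 0 0 0;-0.039 0.025 0 0 0 0;-0.039 0.025 0 0 0 0;-0.039 0.025 0 0 0 0;-0.039 0.025 0 0 0 0;-0.039 0.025 0 0 0 0;-0.039 0.025 0 0 0 0;-0.039 0.025 0 0 0 0;0 0 0 0 0 0;0 0 0 0 0 0",
)

```text
time: 48.8
ee_pos: [0.6472, 0.021, 0.1768]
ee_rot: [-3.141, -0.0, 1.569]
ft_force: [-0.0, 0.7, -0.1]
finger_gap: 0.916
```

```bash
python3 - <<'E'
from w import *
s,p=wrist("v60")
E
```

```text
t 48.8 ee [0.6472 0.021  0.1768] [-3.141 -0.     1.569] gap mm 85.19624399095153 F [-0.   0.7 -0.1]
```

Call:
arm_command(
  moves="-0.045 -0.006 0 0 0 0;-0.045 -0.006 0 0 0 0;0 0 0 0 0 0;0 0 0 0 0 0;0 0 0 0 0 0;0 0 0 0 0 0;0 0 0 0 0 0;0 0 0 0 0 0;0 0 0 0 0 0;0 0 0 0 0 0",
)

```text
time: 50.1
ee_pos: [0.6355, -0.0686, 0.1771]
ee_rot: [-3.142, -0.0, 1.571]
ft_force: [-0.1, -0.3, -0.8]
finger_gap: 0.913
```

```bash
python3 - <<'E'
from w import *
s,p=wrist("v49")
E
```

```text
t 50.1 ee [ 0.6355 -0.0686  0.1771] [-3.142 -0.     1.571] gap mm 84.95467752773052 F [-0.1 -0.3 -0.8]
```

Call:
arm_command(
  moves="-0.043 -0.002 0 0 0 0;-0.043 -0.002 0 0 0 0;0 0 0 0 0 0;0 0 0 0 0 0;0 0 0 0 0 0;0 0 0 0 0 0;0 0 0 0 0 0;0 0 0 0 0 0;0 0 0 0 0 0;0 0 0 0 0 0",
)

```text
time: 51.4
ee_pos: [0.6315, -0.1546, 0.1771]
ee_rot: [3.142, 0.0, 1.571]
ft_force: [0.3, 0.2, 0.5]
finger_gap: 0.915
```

```bash
python3 - <<'E'
from w import *
s,p=wrist("v38")
E
```

```text
t 51.4 ee [ 0.6315 -0.1546  0.1771] [3.142 0.    1.571] gap mm 85.06252121814002 F [0.3 0.2 0.5]
```

Call:
arm_command(
  moves="-0.043 -0.002 0 0 0 0;-0.043 -0.002 0 0 0 0;0 0 0 0 0 0;0 0 0 0 0 0;0 0 0 0 0 0;0 0 0 0 0 0;0 0 0 0 0 0;0 0 0 0 0 0;0 0 0 0 0 0;0 0 0 0 0 0",
)

```text
time: 52.7
ee_pos: [0.6275, -0.2406, 0.1771]
ee_rot: [3.142, 0.0, 1.571]
ft_force: [0.0, -0.2, 0.2]
finger_gap: 0.918
```

```bash
python3 - <<'E'
from w import *
s,p=wrist("v28")
v=np.vstack([np.hstack([cv2.imread(f"pics/v{a}.png")[:260,150:430] for a in r]) for r in (("60","49"),("38","28"))])
cv2.imwrite("pics/v.png",v)
E
```

```text
t 52.7 ee [ 0.6275 -0.2406  0.1771] [3.142 0.    1.571] gap mm 85.3657699476972 F [ 0.  -0.2  0.2]
```

View pics/v.png

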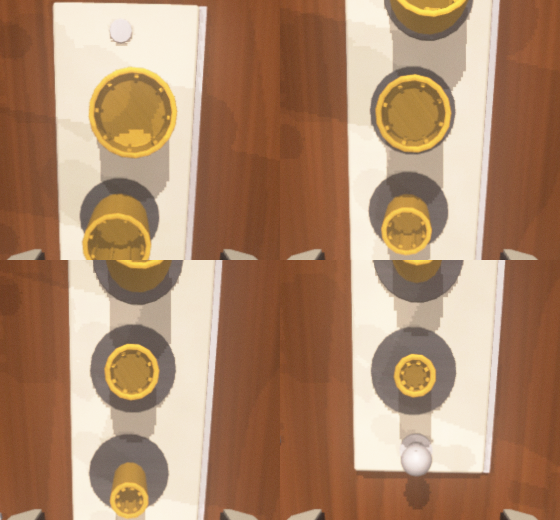

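```bash
python3 - <<'E'
from h import *
from scipy.spatial.transform import Rotation as Ro
HE=np.array([[2.01753927e-04,-9.65575130e-01,-2.60124256e-01,7.19092008e-02],[1,8.24e-05,4.696e-04,2.035e-04],[-4.32e-04,-2.60124321e-01,9.65575036e-01,-1.45802732e-01],[0,0,0,1]])
for k,ee,yaw,h in (("60",(.6472,.021,.1768),1.569,.054),("49",(.6355,-.0686,.1771),1.571,.066),("38",(.6315,-.1546,.1771),1.571,.048),("28",(.6275,-.2406,.1771),1.571,.062)):
    T=np.eye(4);T[:3,:3]=Ro.from_euler("xyz",[np.pi,0,yaw]).as_matrix();T[:3,3]=ee
    CAM["wrist"]=dict(f=366.981,c=(281.962,212.98),k=-.0399,T=T@HE)
    im=cv2.imread(f"pics/v{k}.png");hsv=cv2.cvtColor(im,cv2.COLOR_BGR2HSV)
    y=yellow(im);d=((hsv[...,2]<120)&(hsv[...,1]<90))|y
    for m in (y,d): m[:60]=0;m[163:]=0
    c=np.array((283,112));r,ra=comp(y,c);e,ea=comp(d,c)
    P=onplane("wrist",r,.016+h);Q=onplane("wrist",e,.016)
    print(k,r.round(1),ra,e.round(1),ea,"mould",P[:2].round(4),"rest",Q[:2].round(4),"d mm",((P-Q)[:2]*1e3).round(1), "cam",CAM["wrist"]["T"][:2,3].round(3))
E
```

```text
60 [282.4 112. ] 6276.0 [282.4 112. ] 6276.0 mould [0.648  0.0945] rest [0.648  0.0948] d mm [-0.1 -0.3] cam [0.648 0.093]
49 [282.8 112.7] 4560.0 [281.9 109. ] 5455.0 mould [0.6363 0.0044] rest [0.6358 0.0075] d mm [ 0.6 -3.2] cam [0.636 0.003]
38 [281.4 111.2] 2363.0 [285.4 107.3] 4676.0 mould [ 0.6315 -0.0806] rest [ 0.6346 -0.0771] d mm [-3.2 -3.5] cam [ 0.632 -0.083]
28 [284.4 115. ] 1394.0 [284.4 123.5] 2059.0 mould [ 0.6294 -0.169 ] rest [ 0.6298 -0.1759] d mm [-0.5  6.8] cam [ 0.628 -0.169]
```

```bash
python3 - <<'E'
from h import *
from scipy.spatial.transform import Rotation as Ro
HE=np.array([[2.01753927e-04,-9.65575130e-01,-2.60124256e-01,7.19092008e-02],[1,8.24e-05,4.696e-04,2.035e-04],[-4.32e-04,-2.60124321e-01,9.65575036e-01,-1.45802732e-01],[0,0,0,1]])
out=[]
for k,ee,h,g in (("49",(.6355,-.0686,.1771),.066,(283,110)),("38",(.6315,-.1546,.1771),.048,(283,108)),("28",(.6275,-.2406,.1771),.062,(283,111))):
    T=np.eye(4);T[:3,:3]=Ro.from_euler("xyz",[np.pi,0,1.571]).as_matrix();T[:3,3]=ee
    CAM["wrist"]=dict(f=366.981,c=(281.962,212.98),k=-.0399,T=T@HE)
    im=cv2.imread(f"pics/v{k}.png");V=im[...,2].astype(float)  # red channel
    V=cv2.GaussianBlur(V,(0,0),.7);pts=[]
    for a in np.linspace(0,2*np.pi,180,endpoint=False):
        rr=np.arange(36,50,.25);xs=g[0]+rr*np.cos(a);ys=g[1]+rr*np.sin(a)
        v=cv2.remap(V.astype(np.float32),xs.astype(np.float32)[None],ys.astype(np.float32)[None],cv2.INTER_LINEAR)[0]
        dv=np.gradient(v)
        i=dv.argmax()
        if dv[i]>4: pts.append((xs[i],ys[i]))
    pts=np.array(pts,np.float32)
    for _ in range(3):
        e=cv2.fitEllipse(pts);d=np.hypot(*(pts-np.array(e[0])).T);md=np.median(d);pts=pts[abs(d-md)<2.5]
    r,_=comp(yellow(im)&(np.arange(420)[:,None]<163)&(np.arange(420)[:,None]>60),np.array(g))
    P=onplane("wrist",r,.016+h);Q=onplane("wrist",e[0],.016)
    print(k,len(pts),e,"mould",P[:2].round(4),"rest",Q[:2].round(4),"d mm",((P-Q)[:2]*1e3).round(1))
    c=cv2.resize(im[50:175,220:345],None,fx=2,fy=2,interpolation=cv2.INTER_CUBIC)
    cv2.ellipse(c,(((e[0][0]-220)*2+.5,(e[0][1]-50)*2+.5),(e[1][0]*2,e[1][1]*2),e[2]),(0,0,255),1);out.append(c)
cv2.imwrite("pics/vv.png",np.hstack(out))
E
```

```text
49 180 ((282.3154602050781, 110.1581039428711), (85.1012191772461, 88.42877197265625), 179.48452758789062) mould [0.6363 0.0044] rest [0.6361 0.0066] d mm [ 0.2 -2.3]
38 180 ((282.5970458984375, 108.13703155517578), (85.51425170898438, 88.03640747070312), 179.78781127929688) mould [ 0.6315 -0.0806] rest [ 0.6323 -0.0778] d mm [-0.9 -2.8]
28 180 ((283.1022033691406, 110.5868148803711), (84.98780822753906, 88.26992797851562), 0.9246783256530762) mould [ 0.6294 -0.169 ] rest [ 0.6287 -0.1657] d mm [ 0.6 -3.3]
```

View pics/vv.png

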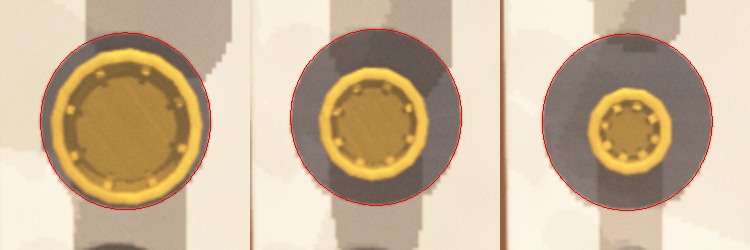

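```bash
python3 - <<'E'
from plant import arm
import cv2
p=arm.read_camera("side")
print([(d["position"],d["confidence"]) for d in arm.spot_point(p,"vase_center")])
print(arm.job_done(),arm.observe()["time"])
E
```

```text
[]
the job is handed in; nothing more can be done
the job is handed in; nothing more can be done
```

I stood all four brass moulds open end up on the rests. From the end post outward they are w28, w38, w49, w60. I handed the job in at about 53 s of the 112 s allowed.

**Centring:**
- **w28, w38 and w49:** viewed from almost straight above, they stand 2 to 3.5 mm off centre, towards the post. The scene camera showed the same direction, by 1 to 2.5 mm. I left this, because re-gripping was the bigger risk.
- **w60:** it covers its rest almost completely from above, so I could not measure it the same way. The scene camera and the approach views put it within about 1 mm.

**Check that failed:** just before hand-in the network did not find the vase in the side image. I had already looked at the scene image after the last placing, and the vase stands at about (258,195), against (257,193) at the start. The arm never went near it. The pink and turquoise look-alikes were not touched.

**Other disagreements:**
- The automatic fits in the side view merged w49 with w60, so I did not use them there.
- The opening read about 59 mm while gripping the 60 mm mould.

The only forces I saw were the moulds' weight (up to about 6 N), and the gripper was clear above the board at hand-in.

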